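# Find the full screw carton and pack it in the fixings case

### The job

Three cartons of screws look alike, but only one is full; the other two are partly used up. Lift them one after another to feel which is the heavy one, and stand the two lighter cartons back where they were. Set the full carton down flat in the empty bay of the open plywood case, then shut the lid completely, leaving everything else on the bench as it is.

Things in the scene. Friction and masses are not known exactly. Their poses are not given: they have to be found in the camera images.
- carton_a: One of three identical closed blue cardboard cartons, 50 (its x) x 75 (its y) x 42 mm high, standing flat on the worktop; origin at the centre of its underside, z up. Grasp across the 50 mm (fingers closing along its x). Weight cannot be seen: the full one weighs over 2.5 times as much as either other (at least 2 N more), all under 0.7 kg. Any of them may be the full one.
- carton_b: One of three identical closed blue cardboard cartons, 50 (its x) x 75 (its y) x 42 mm high, standing flat on the worktop; origin at the centre of its underside, z up. Grasp across the 50 mm (fingers closing along its x). Weight cannot be seen: the full one weighs over 2.5 times as much as either other (at least 2 N more), all under 0.7 kg. Any of them may be the full one.
- carton_c: One of three identical closed blue cardboard cartons, 50 (its x) x 75 (its y) x 42 mm high, standing flat on the worktop; origin at the centre of its underside, z up. Grasp across the 50 mm (fingers closing along its x). Weight cannot be seen: the full one weighs over 2.5 times as much as either other (at least 2 N more), all under 0.7 kg. Any of them may be the full one.
- kit_case: Shallow plywood case, fixed, 144 deep (x) x 240 wide (y) x 52 mm high to the rim, walls and floor 6 mm; origin: centre of its underside. -x side, with a handle 20 mm out, faces the robot. Inside, fixed: a screwdriver in a trough along the hinge side; in front of it two bays, right (-y) with a flat black carton, left (+y) empty.
- bay (a point): Centre of the empty bay's floor, 6 mm above the worktop; axes as the case. The carton goes in with its 75 mm along x (bay 84 mm: front wall 46, partition 34 mm above this floor) and its 50 mm along y between two half-round wooden beads on the floor, 8 mm high, 58 mm apart, centred here. Above the beads the bay is 110 mm wide: 30 mm finger room each side of the carton.
- hinge (a point): Middle of the lid's hinge axis, which runs along the case's y on its far (+x) rim, 52 mm above the worktop; axes as the case.
- kit_lid (a joint): Angle of the case's lid (rad): 0 shut, 1.57 upright, 1.9 widest open. Flat plywood panel, 144 mm from hinge to front edge (plus an 8 mm finger lip), 240 wide, 8 thick; shut it covers z = 52 to 60 mm, 4 mm above a seated carton. A friction hinge keeps it where it is left (about 2 to 4 N at the front edge moves it); no latch.
- mug: White dotted mug, 82 mm across, 114 with handle, 91 mm high, loose; a bystander. Origin: centre of its underside.
- tape: Roll of masking tape, 104 mm across, 25 mm high, lying loose; a bystander. Origin: centre of its underside.

How it is judged:
By the outcome, as a careful person would: the job done as asked, in the order asked, and still so for the second after the job is handed in, with the robot touching nothing.
It also fails if it takes over 72 s, if anything falls off the work surface, if the arm or the gripper's body presses on something with over 40 N, if the wrist force passes 120 N, or if a joint passes its speed limit or range.

### The arm

A 6-joint arm with a two-finger parallel gripper is mounted at the origin on a cart in front of the work surface, level with it; the furniture and walls round the work are solid. World frame = base frame: x ahead of the robot, y to its left, z up, the work surface at z = 0. Lengths are in mm, angles in degrees, forces in N, time in s.
With the tool pointing down it reaches from about 300 to 850 mm from the base axis. Payload 4.2 kg.
Tool frame: the origin (TCP) lies at the very end of the fingers, on their centre line; the grasp point (between the pads) lies 19 mm behind it (env.tcp_to_grasp is the distance from the TCP to the grasp point, in mm); z points along the fingers, y is the line along which they close (so a half turn about z gives the same grasp; the last joint's range is limited). The gripper opens to 91 mm and grips with 3 to 60 N. Pads are 32 mm wide; open, the fingers measure 118 mm over their backs; the gripper's body (76 mm by 178 mm) begins 60 mm behind the grasp point.
Start: joints at [62.338, 18.312, 89.639, -0, 72.044, -1.146], TCP at [256.717, 514.529, 213.976] pointing down, gripper open.
Joint ranges: [-177.97, 177.97], [-48.28, 115.42], [12.27, 149.76], [-77.06, 257.06], [2.81, 150.46], [-146.56, 146.56]. Speed limits (degrees/s): [147.25, 147.25, 180, 180, 180, 180].

### API

Orientations are given as [roll, pitch, yaw] about the fixed x, y, z axes, in that order (R = Rz(yaw) Ry(pitch) Rx(roll)).
In Python, from workcell import env gives the robot as it stands.
- The arm moves only by the tool move_arm, never from a script. Its argument "plan" is a list of rows, each a list of 3 entries, a list of its own where there are three numbers: the shift along the world's x, y, z in cm, then the turn about the world's z in degrees, then the closure, from 0 (fully open) to 1 (shut). In form: [[[x, y, z], turn, claw], ...]. A call has 1 to 5 rows; each row shifts and turns the commanded pose from where the row before left it; what a row does not reach is not made up. A row lasts 1/10 s, in which the tool goes at most 50 mm and 8.59 degrees, less where a joint would pass 70% of its speed; a pose out of reach is approached as far as the arm can. A call is refused whole if a number of a shift passes 5 or a number of a turn 8.59, either way. A call with a gripper value outside its range is refused whole. The fingers move at their own pace and stop on an object; "squeeze" is the grip in N (left out, the last holds). Time passes only in rows, so rows that do not move let the fingers close. It gives the time, the measured TCP pose, the force, the opening and the grip force at its end, in the units of the state.
- env.state(): the state, without advancing time (a new reading comes with each control period).
- env.grab_frame(name): name is "scene" or "top" or "wrist"; returns a dict with "frame" (384x512x3 uint8, red, green, blue), "z_map" (384x512 float32, mm along the optical axis (not along the pixel's ray), 0 where there is no reading), "fovy" (degrees; the focal length in pixels is half the picture's height over the tangent of half this angle, whatever the lens; pixels are square), "cx", "cy" (the principal point, pixels), "position" and "orientation" of the camera in the world. Camera axes: x right, y down, z forward; pixel columns grow to the right and rows downward; lengths in mm; the calibration is good to about 2 mm. A picture is of the moment at which its call begins.
- env.job_done(): hands the job in; it is judged then, once.
Trained networks look in a picture, given as the dict that the camera call returned (one of the last four; its "shot" number tells which), for a name from the list of things; names that differ only in an ending like _2 or _b are one class to them, and where a whole thing is asked for, a point or a joint stands for the part that bears it (a point fixed in the world has none). Each returns a list of dicts, best first, with "score" (0 to 1); they miss things now and then, are a little off and sometimes report something else, mostly with a low value. They report only what shows in the picture. A call takes as long as a camera call.
- env.search_frame(picture, label): "point" ([column, row] in pixels, amid what is visible of it).
- env.landmark_of(picture, label): "point" ([column, row] in pixels: a listed point, or the origin of a listed thing).
The state is a dict: "time_s": time; "qpos": joint angles; "qvel": joint speeds; "effort": joint torques, N m; "ee_pos": TCP position; "ee_rot": TCP orientation; "force": force on the tool from outside, world axes, zero at the start; "torque": the same for the moment, N m; "gripper_width": finger opening in mm; "gripper_force": force on a finger pad.
Only numpy, scipy, OpenCV 4.12 (cv2) and the standard library are available. Lean on these libraries where they do the work, as an engineer would, in place of code of your own. Each camera call takes 0.05 s, during which the arm holds its last target. There are 200 camera calls.

## Working session

There is one attempt and no reset: what is moved stays moved. The work goes in short steps, Python scripts to look and compute and a tool call to move; the robot and the scene stay as the last step left them, time stands still between calls to the robot, and variables do not carry over. Pictures are saved under pics/ and viewed, at most 10 in all, crops included, and the job is handed in when it is done.

Besides the shell and the picture viewer there is one more tool, called after "Call:" as name([rows], argument=value, ...), one row to a line, values as JSON. move_arm: Moves the arm, as the interface text tells. Its arguments: {"type":"object","properties":{"plan":{"type":"array","items":{"type":"array"}},"squeeze":{"type":"number"}},"required":["plan"]}

```bash
ls; mkdir -p pics
cat > h.py <<'E'
import numpy as np, cv2
from workcell import env
from scipy.spatial.transform import Rotation as R
def rot(o):
    o=np.array(o,float)
    if o.shape==(3,3): return o
    if o.size==4: raise SystemExit('quat '+str(o))
    return R.from_euler('xyz',o,degrees=True).as_matrix()
def pts(p,uv,z=None):
    uv=np.atleast_2d(uv); f=p['frame'].shape[0]/2/np.tan(np.radians(p['fovy'])/2)
    if z is None: z=p['z_map'][uv[:,1].round().astype(int).clip(0,383),uv[:,0].round().astype(int).clip(0,511)]
    c=np.c_[(uv[:,0]-p['cx'])/f,(uv[:,1]-p['cy'])/f,np.ones(len(uv))]*np.reshape(z,(-1,1))
    return c@rot(p['orientation']).T+np.array(p['position'])
def onplane(p,uv,h):
    a=pts(p,uv,1.0)-p['position']; return np.array(p['position'])+a*((h-p['position'][2])/a[:,2:])
def cloud(p):
    v,u=np.mgrid[0:384,0:512]; q=pts(p,np.c_[u.ravel(),v.ravel()]); return q.reshape(384,512,3)
def save(p,n): cv2.imwrite('pics/'+n+'.png',p['frame'][...,::-1])
E
python3 - <<'E'
from h import *
np.set_printoptions(precision=1,suppress=True)
print(env.state())
for n in ['top','scene']:
    p=env.grab_frame(n); save(p,n+'0'); print(n,p['fovy'],p['cx'],p['cy'],p['position'],p['orientation'])
    for l in ['carton_a','kit_case','bay','hinge','kit_lid','mug','tape']:
        for k,fn in (('L',env.landmark_of),('S',env.search_frame)):
            try: r=fn(p,l)
            except Exception as e: print(l,k,e); continue
            for d in r[:4]:
                print(l,k,round(d['score'],2),np.array(d['point']),pts(p,d['point'])[0])
E
```

```text
pics
{'time_s': 0.0, 'qpos': array([62.3, 18.4, 89.7, -0. , 72. , -1.1]), 'qvel': array([-0. , -0. ,  0. ,  0.1, -0. ,  0. ]), 'effort': array([ -0. , -41.2, -23.2,   0.1,   0. ,  -0. ]), 'ee_pos': array([256.5, 514.1, 213.1]), 'ee_rot': array([-179.9,   -0. ,  153.5]), 'force': array([ 0.9, -0. , -0.6]), 'torque': array([ 0.,  0., -0.]), 'gripper_force': 0.0, 'gripper_width': 91.74393515387194}
top 47.721709956813825 257.2582655496128 191.5494426088715 [ 484.9   88.8 1263.4] [-176.5    0.3  -90.7]
carton_a L 0.93 [161.1 215.8] [494.  366.5  40.7]
carton_a L 0.79 [245.5 224. ] [468.2 128.8  49.4]
carton_a L 0.59 [204.7 224.7] [467.6 243.3  44.4]
carton_a S 0.92 [202.  224.8] [467.4 251.1  43. ]
carton_a S 0.87 [157.5 212.6] [503.1 376.4  42.1]
carton_a S 0.86 [246.2 223.6] [469.3 126.8  49.5]
kit_case L 0.68 [332.3 196.8] [ 542.8 -121.    12.9]
kit_case S 0.62 [335.7 192.9] [ 554.4 -132.5    4.3]
bay L 0.82 [313.7 204.3] [522.  -67.8   6. ]
bay S 0.68 [337.7 194.7] [ 547.6 -132.9   33.6]
hinge L 0.59 [336.2 166.8] [ 620.2 -119.8   93.6]
hinge S 0.95 [337.5 194.2] [ 549.  -132.3   34.
[... 777 characters left out ...]
[487.6 357.8  33.1]
kit_case L 0.75 [330.8 251.1] [ 507.5 -138.5   32.5]
kit_case S 0.75 [346.8 223.6] [ 611.1 -131.6   33.1]
bay L 0.61 [299.9 241.3] [477.6 -78.9  52.3]
bay S 0.78 [345.7 221.6] [ 614.3 -127.3   34.9]
bay S 0.75 [358.4 195.8] [ 607.4 -146.5  121.3]
bay S 0.43 [233.7 179.9] [650.5 233.3   0.5]
hinge S 0.69 [346.9 220.8] [ 613.5 -129.9   39.2]
kit_lid L it knows: bay, carton, hinge, kit_case, mug, tape
kit_lid S 0.76 [357.4 194.6] [ 606.2 -144.2  124.3]
mug L 0.88 [274.8 188.7] [633.4  80.4  37.6]
mug S 0.64 [279.1 177.5] [636.8  70.5  74.8]
mug S 0.41 [219.7 219.4] [448.2 117.5  41.2]
tape L 0.76 [231.  179.9] [646.  239.9   0.6]
tape S 0.58 [229.4 178.7] [648.1 247.6   0.9]
```

```bash
python3 - <<'E'
import cv2,numpy as np
a=cv2.imread('pics/top0.png')[110:270,110:430];b=cv2.imread('pics/scene0.png')[120:330,110:430]
a=cv2.resize(a,None,fx=1.75,fy=1.75,interpolation=3);b=cv2.resize(b,None,fx=1.45,fy=1.45,interpolation=3);
w=max(a.shape[1],b.shape[1]);P=lambda x:cv2.copyMakeBorder(x,0,0,0,w-x.shape[1],0)
cv2.imwrite('pics/both0.png',np.vstack([P(a),P(b)]))
E
python3 - <<'E'
from h import *
np.set_printoptions(precision=1,suppress=True)
for n in ['top','scene']:
    p=env.grab_frame(n); C=cloud(p); f=p['frame'].astype(int)
    hsv=cv2.cvtColor(p['frame'],cv2.COLOR_RGB2HSV)
    m=(hsv[...,0]>95)&(hsv[...,0]<130)&(hsv[...,1]>80)
    top=m&(C[...,2]>34)&(C[...,2]<52)&(p['z_map']>0)
    k,lab,st,ce=cv2.connectedComponentsWithStats(top.astype(np.uint8))
    for i in range(1,k):
        if st[i,4]<80: continue
        q=C[lab==i]; h=np.median(q[:,2])
        v,u=np.nonzero(lab==i); xy=onplane(p,np.c_[u,v],h)[:,:2].astype(np.float32)
        print(n,st[i],'h',h,'rect',cv2.minAreaRect(xy), 'mean',xy.mean(0))
    # case walls: points height 46-58 near case
    for lo,hi in((44,58),):
        r=(C[...,2]>lo)&(C[...,2]<hi)&(C[...,0]>400)&(C[...,0]<680)&(C[...,1]<40)&(C[...,1]>-320)
        q=C[r][:,:2].astype(np.float32); print(n,'rim',len(q),cv2.minAreaRect(q))
    r=(C[...,2]>75)&(C[...,0]>400)&(C[...,0]<720)&(C[...,1]<20)&(C[...,1]>-320)
    q=C[r]; c=q.mean(0); print('lid',len(q),c,np.linalg.svd(q-c,full_matrices=False)[2],q.min(0),q.max(0))
    ma=(C[...,2]>8)&(C[...,0]>560)&(C[...,1]>10)
    print('bystanders',[ (st_.tolist()) for st_ in cv2.connectedComponentsWithStats(ma.astype(np.uint8))[2][1:] if st_[4]>50])
E
```

```text
top [147 200  19  27 402] h 42.009001705683204 rect ((502.2470703125, 380.6104431152344), (73.23123168945312, 50.736515045166016), 0.16960002481937408) mean [502.6 379.4]
top [194 211  19  27 403] h 41.62033486132691 rect ((469.5668640136719, 248.49090576171875), (50.525047302246094, 73.11485290527344), 89.79407501220703) mean [469.4 248.6]
top [234 210  23  30 375] h 41.95339062095741 rect ((466.770263671875, 130.4629669189453), (48.414608001708984, 73.31962585449219), 75.26831817626953) mean [466.7 129.4]
top rim 462 ((549.309814453125, -125.61778259277344), (241.57472229003906, 154.23580932617188), 84.06421661376953)
lid 482 [ 601.9 -128.6  175.6] [[ 0.1  1.  -0. ]
 [-0.2  0.1  1. ]
 [-1.   0.1 -0.2]] [ 581.6 -249.2   77.1] [630.6 -11.4 206.4]
bystanders [[0, 0, 298, 191, 43651], [255, 99, 31, 35, 232], [235, 135, 39, 33, 612], [15, 161, 39, 19, 244]]
scene [144 168  30  18 282] h 41.596811819539255 rect ((497.1593933105469, 376.63983154296875), (80.940185546875, 59.3068962097168), 2.9461729526519775) mean [496.5 375.2]
scene [168 188  33  22 361] h 41.65289526158358 rect ((465.0426330566406, 245.99464416503906), (79.2784652709961, 57.53463363647461), 0.17736104130744934) mean [463.4 245.2]
scene [202 203  36  24 424] h 41.71988783570475 rect ((461.80340576171875, 127.50505065917969), (55.474761962890625, 78.54296875), 75.78791046142578) mean [460.9 126.7]
scene rim 1432 ((548.1542358398438, -124.11088562011719), (241.89649963378906, 153.66123962402344), 84.02977752685547)
lid 4730 [ 601.7 -141.1  141.8] [[-0.1 -1.  -0. ]
 [-0.2  0.   1. ]
 [-1.   0.1 -0.2]] [ 581.  -250.2   75. ] [626.6 -10.1 204.1]
bystanders [[14, 0, 353, 199, 45520], [18, 11, 29, 32, 64], [3, 12, 56, 108, 2786]]
```

View pics/both0.png

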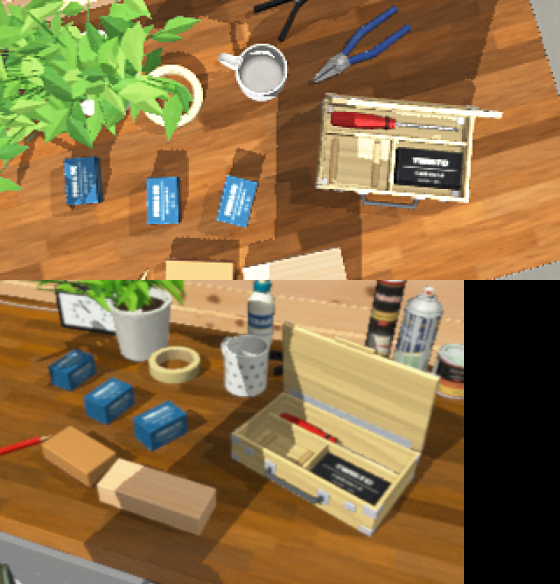

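The upper (top) view shows three blue cartons at crop (82,181), (163,200) and (237,200), and the case at the right with its bay at (355,160). The plant's foliage ends just beyond the left carton. In the lower view the lid stands at about 78°, leaning slightly toward the robot. Next I check the foliage clearance.

Run:
```python
from h import *
np.set_printoptions(precision=0,suppress=True)
for n in ['top','scene']:
    p=env.grab_frame(n); C=cloud(p); hsv=cv2.cvtColor(p['frame'],cv2.COLOR_RGB2HSV)
    g=(p['z_map']>0)&(hsv[...,0]>30)&(hsv[...,0]<85)&(hsv[...,1]>70)&(C[...,2]>50)&(C[...,1]>150)
    for y in range(180,520,40):
        q=C[g&(C[...,1]>=y)&(C[...,1]<y+40)]
        if len(q): i=q[:,0].argsort()[:3]; print(n,y,len(q),q[i].tolist() and q[i].round().tolist(), 'zmin',q[:,2].min())
```

```text
top 180 528 [[554.0, 215.0, 243.0], [556.0, 212.0, 246.0], [557.0, 215.0, 243.0]] zmin 157.19171240615833
top 220 838 [[585.0, 223.0, 250.0], [586.0, 227.0, 257.0], [587.0, 230.0, 253.0]] zmin 162.24263457772963
top 260 1176 [[563.0, 294.0, 198.0], [566.0, 296.0, 200.0], [568.0, 298.0, 203.0]] zmin 62.72210985192373
top 300 1037 [[543.0, 314.0, 263.0], [543.0, 312.0, 261.0], [545.0, 318.0, 265.0]] zmin 114.64669441637193
top 340 1585 [[557.0, 377.0, 229.0], [559.0, 370.0, 235.0], [560.0, 375.0, 229.0]] zmin 112.26701209750286
top 380 1297 [[488.0, 411.0, 255.0], [488.0, 411.0, 263.0], [489.0, 413.0, 264.0]] zmin 144.69806566384295
top 420 1878 [[486.0, 427.0, 276.0], [486.0, 429.0, 277.0], [486.0, 431.0, 279.0]] zmin 93.39128619454937
top 460 1674 [[465.0, 494.0, 202.0], [465.0, 499.0, 203.0], [465.0, 495.0, 206.0]] zmin 53.27649578086971
top 500 714 [[460.0, 523.0, 191.0], [460.0, 516.0, 195.0], [460.0, 519.0, 195.0]] zmin 177.19723511748748
scene 180 321 [[557.0, 217.0, 243.0], [559.0, 215.0, 246.0], [561.0, 217.0, 247.0]] zmin 152.89284542770747
scene 220 575 [[573.0, 220.0, 253.0], [574.0, 221.0, 255.0], [577.0, 220.0, 256.0]] zmin 162.97601055261651
scene 260 594 [[565.0, 296.0, 201.0], [569.0, 295.0, 203.0], [569.0, 299.0, 201.0]] zmin 118.26660453960915
scene 300 663 [[542.0, 315.0, 263.0], [547.0, 320.0, 263.0], [548.0, 324.0, 264.0]] zmin 100.44668853702967
scene 340 907 [[558.0, 340.0, 271.0], [562.0, 374.0, 228.0], [563.0, 371.0, 231.0]] zmin 74.17896356259831
scene 380 815 [[487.0, 418.0, 266.0], [489.0, 418.0, 263.0], [489.0, 415.0, 261.0]] zmin 75.74504142832899
scene 420 957 [[486.0, 434.0, 281.0], [486.0, 432.0, 279.0], [487.0, 425.0, 270.0]] zmin 102.00350560669563
scene 460 526 [[263.0, 478.0, 399.0], [266.0, 476.0, 399.0], [270.0, 477.0, 398.0]] zmin 94.34156700198895
scene 500 344 [[469.0, 517.0, 197.0], [469.0, 522.0, 196.0], [469.0, 508.0, 199.0]] zmin 91.99285106515413
```

Call:
move_arm([
  [[3,-3.8,0],3.8,0],
  [[3,-3.8,0],3.8,0],
  [[3,-3.8,0],3.8,0],
  [[3,-3.8,0],3.8,0],
  [[3,-3.8,0],3.8,0],
])

```text
time_s: 2.1
ee_pos: [407.6, 323.0, 214.2]
ee_rot: [180.0, 0.0, 172.7]
force: [0.6, -0.0, -0.2]
gripper_width: 91.2
gripper_force: 0.0
```

Call:
move_arm([
  [[3,-3.8,0],3.8,0],
  [[3,-3.8,0],3.7,0],
  [[0,0,0],0,0],
  [[0,0,0],0,0],
])

```text
time_s: 2.5
ee_pos: [467.1, 247.8, 213.9]
ee_rot: [180.0, -0.0, 179.8]
force: [0.0, 0.1, 0.9]
gripper_width: 91.6
gripper_force: 0.0
```

```bash
cat >> h.py <<'E'
def cartons(p,show=True):
    C=cloud(p); hsv=cv2.cvtColor(p['frame'],cv2.COLOR_RGB2HSV)
    m=(C[...,2]>36)&(C[...,2]<48)&(p['z_map']>0)&(C[...,0]>400)&(C[...,0]<560)&(C[...,1]>60)&(C[...,1]<440)
    m&=(hsv[...,0]>85)&(hsv[...,0]<135)|(hsv[...,1]<60)
    k,lab,st,ce=cv2.connectedComponentsWithStats(cv2.morphologyEx(m.astype(np.uint8),cv2.MORPH_CLOSE,np.ones((5,5))))
    for i in range(1,k):
        if st[i,4]<400: continue
        s=(lab==i)&m; q=C[s]; print(st[i],'h %.1f'%np.median(q[:,2]),cv2.minAreaRect(q[:,:2].astype(np.float32)))
E
python3 - <<'E'
from h import *
s=env.state(); print(s['time_s'],s['ee_pos'],s['ee_rot'],s['force'])
p=env.grab_frame('wrist'); save(p,'w1'); print(p['position'],p['orientation'],p['fovy']); cartons(p)
for fn in (env.landmark_of,env.search_frame):
  for d in fn(p,'carton_a'): print(d['score'],d['point'],pts(p,d['point']))
E
```

```text
2.5 [467.06806609 247.80986259 213.87882718] [ 1.79970357e+02 -3.25375601e-02  1.79801066e+02] [0.04002545 0.13719098 0.88294737]
[385.75702039 247.2868365  384.79258401] [ 1.62984232e+02 -5.10691543e-02  8.98845942e+01] 71.43705049791222
[ 152  146   47   63 2163] h 42.3 ((468.3589782714844, 131.71913146972656), (50.498878479003906, 75.0576171875), 75.39998626708984)
[ 245  151   39   57 2107] h 42.3 ((470.7424011230469, 251.15255737304688), (75.25183868408203, 49.4796028137207), 1.344462513923645)
[ 342  175   40   55 1914] h 42.4 ((504.1561584472656, 382.5079345703125), (75.42744445800781, 50.59064483642578), 3.8116347789764404)
0.89 [350.4, 196.5] [[493.59981397 366.84799573  42.36434926]]
0.89 [183.1, 171.6] [[458.88286005 145.1118277   42.88148687]]
0.68 [263.6, 178.7] [[468.62201579 250.125393    42.91599575]]
0.71 [176.5, 175.3] [[464.12778142 135.56943976  41.45189626]]
0.66 [264.9, 179.1] [[469.54008859 251.85636796  41.38439113]]
0.56 [361.2, 196.9] [[494.35486003 381.63014901  41.86681672]]
```

View pics/w1.png

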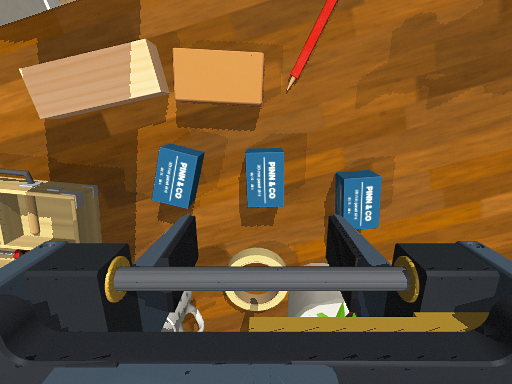

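The wrist view shows all three cartons clear, at pixels (178,177), (265,178) and (360,200). The tape, mug and case edge stay out of the way. I lift the middle one first.

Call:
move_arm([
  [[0.3,0.2,-4],1.2,0],
  [[0,0,-4.5],0,0],
  [[0,0,-4.5],0,0],
  [[0,0,-4],0,0],
  [[0,0,-2],0,0],
], squeeze=25)

```text
time_s: 3.15
ee_pos: [466.7, 251.0, 20.8]
ee_rot: [-179.9, -0.3, -178.7]
force: [0.2, 0.1, 0.7]
gripper_width: 91.2
gripper_force: 0.0
```

Call:
move_arm([
  [[0,0,-1.1],0,0],
  [[0,0,0],0,0],
  [[0,0,0],0,0.3],
])

```text
time_s: 3.45
ee_pos: [470.3, 251.6, 13.9]
ee_rot: [179.9, 0.1, -178.8]
force: [1.0, 0.0, 0.1]
gripper_width: 85.8
gripper_force: 0.0
```

Call:
move_arm([
  [[0,0,0],0,1],
  [[0,0,0],0,1],
  [[0,0,0],0,1],
  [[0,0,0],0,1],
  [[0,0,0],0,1],
])

```text
time_s: 3.95
ee_pos: [470.0, 250.8, 13.4]
ee_rot: [180.0, 0.0, -178.8]
force: [-0.2, 0.7, 2.0]
gripper_width: 49.9
gripper_force: 25.0
```

Call:
move_arm([
  [[0,0,1],0,1],
  [[0,0,2],0,1],
  [[0,0,1],0,1],
  [[0,0,0],0,1],
  [[0,0,0],0,1],
])

```text
time_s: 4.45
ee_pos: [469.5, 250.4, 52.9]
ee_rot: [180.0, -0.0, -178.8]
force: [-0.2, -0.5, -2.0]
gripper_width: 50.0
gripper_force: 25.0
```

Call:
move_arm([
  [[0,0,0],0,1],
  [[0,0,0],0,1],
  [[0,0,0],0,1],
])

```text
time_s: 4.75
ee_pos: [469.4, 250.4, 52.4]
ee_rot: [-180.0, -0.1, -178.8]
force: [0.2, -0.8, -0.8]
gripper_width: 50.2
gripper_force: 25.0
```

Call:
move_arm([
  [[0,0,0],0,1],
])

```text
time_s: 4.85
ee_pos: [469.5, 250.5, 52.6]
ee_rot: [-180.0, -0.0, -178.8]
force: [0.2, -0.2, -1.7]
gripper_width: 49.5
gripper_force: 25.0
```

Call:
move_arm([
  [[0,0,0],0,1],
])

```text
time_s: 4.95
ee_pos: [469.6, 250.5, 52.8]
ee_rot: [-180.0, -0.0, -178.8]
force: [-0.3, 0.2, -1.2]
gripper_width: 49.8
gripper_force: 25.0
```

Call:
move_arm([
  [[0,0,0],0,1],
])

```text
time_s: 5.05
ee_pos: [469.7, 250.5, 52.9]
ee_rot: [180.0, -0.0, -178.8]
force: [-0.4, 0.6, -1.1]
gripper_width: 49.7
gripper_force: 25.0
```

About 1.4 N, so this one is light. I'll put it back.

Call:
move_arm([
  [[0,0,-1.5],0,1],
  [[0,0,-1.5],0,1],
  [[0,0,-0.7],0,1],
  [[0,0,-0.3],0,1],
  [[0,0,0],0,1],
])

```text
time_s: 5.55
ee_pos: [469.9, 250.6, 13.5]
ee_rot: [180.0, 0.0, -178.8]
force: [0.1, -0.2, -0.9]
gripper_width: 49.8
gripper_force: 25.0
```

Call:
move_arm([
  [[0,0,0],0,1],
  [[0,0,0],0,0],
  [[0,0,0],0,0],
  [[0,0,0],0,0],
  [[0,0,0],0,0],
])

```text
time_s: 6.05
ee_pos: [469.8, 250.6, 13.1]
ee_rot: [180.0, 0.0, -178.8]
force: [-0.7, -0.3, -0.6]
gripper_width: 79.1
gripper_force: 0.0
```

Call:
move_arm([
  [[0,0,2],0,0],
  [[0,0,4],0,0],
  [[0,0,4],0,0],
])

```text
time_s: 6.35
ee_pos: [469.1, 250.2, 113.5]
ee_rot: [-180.0, -0.1, -178.8]
force: [0.5, -0.0, -0.2]
gripper_width: 91.0
gripper_force: 0.0
```

Call:
move_arm([
  [[-0.1,-4,0],-5.3,0],
  [[-0.1,-4,0],-5.3,0],
  [[-0.1,-3.9,0],-5.2,0],
  [[0,0,0],0,0],
  [[0,0,-3],0,0],
])

```text
time_s: 6.85
ee_pos: [470.1, 131.7, 85.9]
ee_rot: [179.7, 0.5, 165.3]
force: [1.3, 0.1, -0.6]
gripper_width: 91.3
gripper_force: 0.0
```

Call:
move_arm([
  [[0,0,-3],0,0],
  [[0,0,-3],0,0],
  [[0,0,-1],0,0],
  [[0,0,0],0,0],
  [[0,0,0],0,0.3],
])

```text
time_s: 7.35
ee_pos: [467.6, 132.1, 13.8]
ee_rot: [179.9, 0.1, 165.4]
force: [-0.0, -0.2, 0.0]
gripper_width: 85.6
gripper_force: 0.0
```

Call:
move_arm([
  [[0,0,0],0,1],
  [[0,0,0],0,1],
  [[0,0,0],0,1],
  [[0,0,0],0,1],
  [[0,0,0],0,1],
])

```text
time_s: 7.85
ee_pos: [466.9, 131.6, 13.3]
ee_rot: [180.0, 0.0, 165.4]
force: [-0.7, -0.4, 1.7]
gripper_width: 50.0
gripper_force: 25.0
```

Call:
move_arm([
  [[0,0,1],0,1],
  [[0,0,2],0,1],
  [[0,0,1],0,1],
  [[0,0,0],0,1],
  [[0,0,0],0,1],
])

```text
time_s: 8.35
ee_pos: [466.5, 131.5, 53.0]
ee_rot: [180.0, 0.0, 165.4]
force: [0.0, -0.0, -2.1]
gripper_width: 49.8
gripper_force: 25.0
```

Call:
move_arm([
  [[0,0,0],0,1],
  [[0,0,0],0,1],
  [[0,0,0],0,1],
])

```text
time_s: 8.65
ee_pos: [466.4, 131.4, 52.5]
ee_rot: [-180.0, -0.1, 165.4]
force: [-0.5, 0.4, -1.8]
gripper_width: 50.2
gripper_force: 25.0
```

Call:
move_arm([
  [[0,0,0],0,1],
])

```text
time_s: 8.75
ee_pos: [466.5, 131.5, 52.6]
ee_rot: [-180.0, -0.0, 165.4]
force: [1.2, -0.4, -1.8]
gripper_width: 50.1
gripper_force: 25.0
```

Call:
move_arm([
  [[0,0,0],0,1],
])

```text
time_s: 8.85
ee_pos: [466.7, 131.5, 52.8]
ee_rot: [-180.0, -0.0, 165.4]
force: [0.6, -0.4, -2.1]
gripper_width: 50.1
gripper_force: 25.0
```

About 1.9 N, also light. I'll put it back and go on to the third.

Call:
move_arm([
  [[0,0,-1.5],0,1],
  [[0,0,-1.5],0,1],
  [[0,0,-0.7],0,1],
  [[0,0,-0.3],0,1],
  [[0,0,0],0,1],
])

```text
time_s: 9.35
ee_pos: [466.9, 131.6, 13.4]
ee_rot: [180.0, 0.0, 165.4]
force: [-0.1, -0.2, -1.1]
gripper_width: 50.1
gripper_force: 25.0
```

Call:
move_arm([
  [[0,0,0],0,1],
  [[0,0,0],0,0],
  [[0,0,0],0,0],
  [[0,0,0],0,0],
  [[0,0,0],0,0],
])

```text
time_s: 9.85
ee_pos: [466.8, 131.5, 13.0]
ee_rot: [180.0, 0.0, 165.4]
force: [-0.3, -1.2, -0.3]
gripper_width: 79.1
gripper_force: 0.0
```

Call:
move_arm([
  [[0,0,2],0,0],
  [[0,0,4],0,0],
  [[0,0,4],0,0],
  [[-0.5,4.2,0],3,0],
  [[-0.5,4.2,0],3,0],
])

```text
time_s: 10.35
ee_pos: [457.8, 216.2, 114.8]
ee_rot: [179.9, 0.2, 171.3]
force: [0.8, 0.8, 0.2]
gripper_width: 91.1
gripper_force: 0.0
```

Call:
move_arm([
  [[-0.5,4.2,0],3,0],
  [[-0.5,4.2,0],3,0],
  [[-0.5,4.2,0],3,0],
  [[0,4,0],3,0],
  [[0,0,0],0,0],
])

```text
time_s: 10.85
ee_pos: [441.7, 386.2, 112.8]
ee_rot: [179.8, 0.1, -176.3]
force: [-0.8, -1.0, 0.3]
gripper_width: 91.0
gripper_force: 0.0
```

Call:
move_arm([
  [[2,0,0],0.2,0],
  [[2,0,0],0,0],
  [[0,0,0],0,0],
])

```text
time_s: 11.15
ee_pos: [483.6, 380.9, 112.8]
ee_rot: [-180.0, 0.1, -176.5]
force: [-0.7, -0.5, 0.1]
gripper_width: 90.8
gripper_force: 0.0
```

Call:
move_arm([
  [[2,0,0],0,0],
  [[0,0,-2],0,0],
  [[0,0,-3],0,0],
])

```text
time_s: 11.45
ee_pos: [502.7, 381.5, 64.2]
ee_rot: [179.9, 0.2, -176.5]
force: [-0.1, -0.2, 0.1]
gripper_width: 91.4
gripper_force: 0.0
```

Call:
move_arm([
  [[0,0,-3],0,0],
  [[0,0,-2],0,0],
  [[0,0,0],0,0],
  [[0,0,0],0,0.3],
])

```text
time_s: 11.85
ee_pos: [501.4, 381.1, 13.3]
ee_rot: [-180.0, -0.0, -176.4]
force: [0.7, -0.4, 0.1]
gripper_width: 85.4
gripper_force: 0.0
```

Call:
move_arm([
  [[0,0,0],0,1],
  [[0,0,0],0,1],
  [[0,0,0],0,1],
  [[0,0,0],0,1],
  [[0,0,0],0,1],
], squeeze=40)

```text
time_s: 12.35
ee_pos: [502.1, 382.4, 13.6]
ee_rot: [179.9, 0.1, -176.4]
force: [0.3, 2.7, 1.1]
gripper_width: 49.5
gripper_force: 40.0
```

Call:
move_arm([
  [[0,0,1],0,1],
  [[0,0,2],0,1],
  [[0,0,1],0,1],
  [[0,0,0],0,1],
  [[0,0,0],0,1],
])

```text
time_s: 12.85
ee_pos: [501.2, 381.1, 52.5]
ee_rot: [-180.0, -0.1, -176.4]
force: [-0.9, -0.3, -6.1]
gripper_width: 50.1
gripper_force: 40.0
```

Call:
move_arm([
  [[0,0,0],0,1],
  [[0,0,0],0,1],
  [[0,0,0],0,1],
])

```text
time_s: 13.15
ee_pos: [501.4, 381.3, 52.3]
ee_rot: [-180.0, -0.1, -176.4]
force: [0.7, 0.5, -5.9]
gripper_width: 49.9
gripper_force: 40.0
```

Call:
move_arm([
  [[0,0,0],0,1],
])

```text
time_s: 13.25
ee_pos: [501.6, 381.4, 52.6]
ee_rot: [-180.0, -0.0, -176.4]
force: [-0.1, -0.7, -6.5]
gripper_width: 49.9
gripper_force: 40.0
```

This one reads about 6.2 N, so it is the full carton. I'll carry it toward the case and stop short for a look at the bay.

Call:
move_arm([
  [[-1,0,3],0,1],
  [[-2.5,-1,3],0,1],
  [[-2.5,-2,3],-1.5,1],
  [[0,-3.5,2.5],-1.5,1],
  [[0,-4,2],-1.5,1],
])

```text
time_s: 13.75
ee_pos: [441.3, 276.5, 189.8]
ee_rot: [179.9, 0.1, 179.2]
force: [0.9, -0.7, -5.0]
gripper_width: 49.9
gripper_force: 40.0
```

Call:
move_arm([
  [[0,-4,0],-1.5,1],
  [[0.5,-4,0],-1.5,1],
  [[1,-4,0],-1.5,1],
  [[1,-4,0],-0.6,1],
  [[1.5,-3,0],0,1],
])

```text
time_s: 14.25
ee_pos: [480.9, 84.2, 188.2]
ee_rot: [-180.0, -0.0, 173.9]
force: [0.4, 0.6, -6.1]
gripper_width: 50.0
gripper_force: 40.0
```

Call:
move_arm([
  [[0,-1.5,0],0,1],
  [[0,0,0],0,1],
  [[0,0,0],0,1],
])

```text
time_s: 14.55
ee_pos: [481.4, 71.7, 188.0]
ee_rot: [180.0, -0.0, 173.9]
force: [0.0, 0.6, -6.7]
gripper_width: 50.1
gripper_force: 40.0
```

Run:
```python
from h import *
np.set_printoptions(precision=1,suppress=True)
s=env.state(); print(s['time_s'],s['ee_pos'],s['ee_rot'],s['force'])
p=env.grab_frame('wrist'); save(p,'w2'); t=env.grab_frame('top'); sc=env.grab_frame('scene')
np.savez('case.npz',w=cloud(p),t=cloud(t),s=cloud(sc))
for n,q in(('w',p),('t',t),('s',sc)):
  for l in('bay','hinge','kit_case'):
    for d in env.landmark_of(q,l)[:2]: print(n,l,d['score'],d['point'],pts(q,d['point'])[0], onplane(q,d['point'],{'bay':6,'hinge':52,'kit_case':0}[l])[0])
  C=cloud(q); ok=(q['z_map']>0)&(C[...,0]>440)&(C[...,0]<640)&(C[...,1]<40)&(C[...,1]>-290)
  m=ok&(C[...,2]>46)&(C[...,2]<58); print(n,'rim',m.sum(),cv2.minAreaRect(C[m][:,:2].astype(np.float32)))
```

```text
14.55 [481.4  71.7 188. ] [180.   -0.  173.9] [ 0.   0.6 -6.7]
w bay 0.78 [169.5, 221.6] [534.5 -66.    5.8] [534.4 -66.    6. ]
w bay 0.69 [134.8, 230.5] [ 542.3 -117.8    7.2] [ 542.8 -118.5    6. ]
w kit_case 0.6 [133.2, 232.1] [ 543.4 -119.1   10. ] [ 547.5 -124.8    0. ]
w kit_case 0.16 [305.0, 160.6] [460.1 125.7  43.4] [468.2 132.1   0. ]
w rim 1885 ((546.4939575195312, -124.20428466796875), (242.56161499023438, 145.07139587402344), 84.14681243896484)
t bay 0.92 [311.8, 203.5] [524.4 -62.5   5.4] [524.4 -62.4   6. ]
t hinge 0.63 [339.0, 168.9] [ 603.3 -108.8  193.7] [ 619. -135.   52.]
t kit_case 0.68 [332.2, 193.5] [ 552.5 -121.4    9.9] [ 553.  -123.1    0. ]
t rim 327 ((549.9177856445312, -125.62443542480469), (242.26708984375, 153.39247131347656), 83.91058349609375)
s bay 0.63 [297.9, 243.7] [478.9 -74.1  41.8] [513.5 -57.6   6. ]
s hinge 0.88 [349.4, 213.8] [ 617.3 -131.6   58.3] [ 625.2 -129.3   52. ]
s kit_case 0.82 [330.6, 251.4] [ 505.7 -138.8   33.2] [ 538.9 -127.8    0. ]
s rim 1278 ((546.7815551757812, -123.35665893554688), (242.9468994140625, 149.81106567382812), 84.19550323486328)
```

View pics/w2.png

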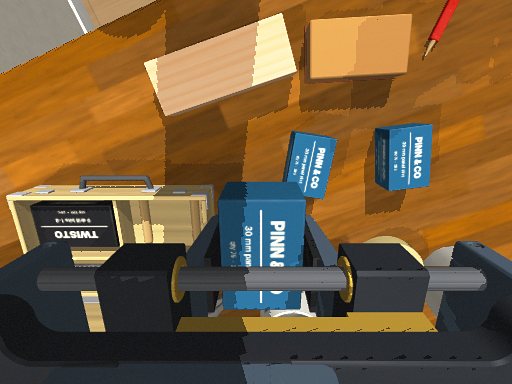

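The wrist view shows the bay at pixels (120–215, 195–240) with one bead at (165,222), and the held carton straight between the fingers. I'll refine the bay from the depth profiles.

Run:
```python
import numpy as np
np.set_printoptions(precision=0,suppress=True,linewidth=200)
d=np.load('case.npz'); a=np.radians(-5.85); c=np.array([546.5,-124.2])
ex=np.array([np.cos(a),np.sin(a)]);ey=np.array([-ex[1],ex[0]])
for n in 'wts':
    C=d[n].reshape(-1,3); l=np.c_[(C[:,:2]-c)@ex,(C[:,:2]-c)@ey,C[:,2]]
    l=l[(abs(l[:,0])<95)&(abs(l[:,1])<130)&(l[:,2]<62)&(l[:,2]>-4)]
    print(n,len(l))
    g=lambda k,lo,hi,sel:[(x,int(np.median(l[sel&(l[:,k]>=x)&(l[:,k]<x+2),2])) if (sel&(l[:,k]>=x)&(l[:,k]<x+2)).sum()>1 else '-') for x in range(lo,hi,2)]
    print('x',g(0,-78,34,(l[:,1]>40)&(l[:,1]<80)))
    print('y',g(1,-6,124,(l[:,0]>-50)&(l[:,0]<0)))
    b=l[(l[:,2]>9.5)&(l[:,2]<16)&(l[:,0]>-55)&(l[:,0]<10)&(l[:,1]>10)&(l[:,1]<108)]
    for s in(b[b[:,1]<59],b[b[:,1]>=59]): print('bead',len(s),s.mean(0) if len(s) else '', np.percentile(s[:,1],[5,95]) if len(s) else '')
```

```text
w 15749
x [(-78, 0), (-76, 0), (-74, 24), (-72, 33), (-70, 52), (-68, 51), (-66, '-'), (-64, '-'), (-62, '-'), (-60, '-'), (-58, '-'), (-56, '-'), (-54, '-'), (-52, 6), (-50, 6), (-48, 6), (-46, 5), (-44, 6), (-42, 6), (-40, 5), (-38, 5), (-36, 6), (-34, 5), (-32, 6), (-30, 6), (-28, 5), (-26, 5), (-24, 6), (-22, 5), (-20, 6), (-18, 6), (-16, 6), (-14, 5), (-12, 6), (-10, 6), (-8, 5), (-6, 6), (-4, 6), (-2, 6), (0, 6), (2, 6), (4, 6), (6, 6), (8, 5), (10, 6), (12, 6), (14, 5), (16, 5), (18, 9), (20, '-'), (22, '-'), (24, '-'), (26, '-'), (28, '-'), (30, '-'), (32, '-')]
y [(-6, '-'), (-4, '-'), (-2, 39), (0, 40), (2, 28), (4, 21), (6, 5), (8, 5), (10, 6), (12, 6), (14, 6), (16, 6), (18, 11), (20, 13), (22, 13), (24, 13), (26, 13), (28, 11), (30, 6), (32, 6), (34, 6), (36, 6), (38, 5), (40, 6), (42, 6), (44, 6), (46, 6), (48, 6), (50, 6), (52, 6), (54, 6), (56, 5), (58, 6), (60, 6), (62, 6), (64, 5), (66, 6), (68, 6), (70, 6), (72, 6), (74, 6), (76, 6), (78, 6), (80, 6), (82, 5), (84, 5), (86, 6), (88, 11), (90, 13), (92, 13), (94, 13), (96, 13), (98, 11), (100, 6), (102, 6), (104, '-
[... 2063 characters left out ...]
-'), (-4, '-'), (-2, 31), (0, 38), (2, 40), (4, 39), (6, '-'), (8, '-'), (10, '-'), (12, '-'), (14, '-'), (16, '-'), (18, 11), (20, 12), (22, 13), (24, 13), (26, 13), (28, '-'), (30, '-'), (32, 5), (34, 6), (36, 5), (38, 5), (40, 6), (42, 5), (44, 5), (46, 5), (48, 5), (50, 5), (52, 5), (54, 5), (56, 5), (58, 6), (60, 5), (62, 5), (64, 5), (66, 5), (68, 5), (70, 6), (72, 5), (74, 5), (76, 5), (78, 6), (80, 5), (82, 4), (84, 5), (86, 7), (88, 10), (90, 12), (92, 13), (94, 13), (96, 13), (98, 11), (100, '-'), (102, 6), (104, 6), (106, 6), (108, 5), (110, 6), (112, 34), (114, 32), (116, 51), (118, 51), (120, '-'), (122, '-')]
bead 54 [-11.  23.  13.] [19. 28.]
bead 55 [-10.  93.  13.] [88. 98.]
```

Run:
```python
import numpy as np
np.set_printoptions(precision=1,suppress=True,linewidth=200)
d=np.load('case.npz'); a=np.radians(-6.1); c=np.array([481.4,71.7])
ex=np.array([np.cos(a),np.sin(a)]);ey=np.array([-ex[1],ex[0]])
for n in 'ws':
    C=d[n].reshape(-1,3); l=np.c_[(C[:,:2]-c)@ex,(C[:,:2]-c)@ey,C[:,2]]
    l=l[(l[:,0]>-60)&(l[:,0]<-5)&(abs(l[:,1])<24)&(l[:,2]>165)&(l[:,2]<225)]
    top=l[l[:,2]>np.percentile(l[:,2],98)-2]; face=l[(l[:,2]<np.percentile(l[:,2],98)-6)&(l[:,2]>178)]
    print(n,len(l),'ztop',np.median(top[:,2]),'top xmin',np.percentile(top[:,0],[1,3,10]),'face',len(face),np.percentile(face[:,0],[10,50,90]),face[:,2].min(), np.polyfit(face[:,1],face[:,0],1),np.polyfit(face[:,2],face[:,0],1))
```

```text
w 5350 ztop 216.79507736685662 top xmin [-34.7 -34.  -32.2] face 1107 [-35.3 -35.1 -34.8] 178.01613787908462 [ -0. -35.] [  0.  -35.4]
s 485 ztop 216.4750494609981 top xmin [-36.5 -35.5 -34. ] face 255 [-36.8 -35.7 -34.7] 178.04453251842244 [ -0.1 -35.1] [ -0.  -31.1]
```

Call:
move_arm([
  [[1.2,-4,0],0,1],
  [[1.5,-4,0],0,1],
  [[1.2,-3.5,0],0.2,1],
  [[0.6,-2,0],0,1],
  [[0,0,-3],0,1],
])

```text
time_s: 15.65
ee_pos: [531.4, -67.0, 161.3]
ee_rot: [-179.9, 0.7, 174.0]
force: [1.2, 0.3, -6.3]
gripper_width: 49.6
gripper_force: 40.0
```

Call:
move_arm([
  [[0,0,-4],0,1],
  [[0,0,-3],0,1],
  [[0,0,0],0,1],
  [[0,0,0],0,1],
  [[0,0,0],0,1],
])

```text
time_s: 16.15
ee_pos: [528.6, -63.7, 90.0]
ee_rot: [-180.0, 0.3, 174.2]
force: [0.6, -0.0, -6.4]
gripper_width: 49.7
gripper_force: 40.0
```

Call:
move_arm([
  [[0,0,0],0,1],
  [[0,0,0],0,1],
  [[0,0,0],0,1],
])

```text
time_s: 16.45
ee_pos: [527.1, -63.5, 88.8]
ee_rot: [180.0, 0.1, 174.2]
force: [0.3, -0.4, -5.1]
gripper_width: 49.9
gripper_force: 40.0
```

Call:
move_arm([
  [[0,0.05,-2],0,1],
  [[0,0,-2],0,1],
  [[0,0,-1],0,1],
  [[0,0,-0.8],0,1],
  [[0,0,-0.4],0,1],
])

```text
time_s: 16.95
ee_pos: [526.8, -63.0, 25.7]
ee_rot: [180.0, -0.0, 174.2]
force: [-0.4, -0.2, -5.2]
gripper_width: 49.9
gripper_force: 40.0
```

Call:
move_arm([
  [[0,0,-0.3],0,1],
  [[0,0,-0.2],0,1],
  [[0,0,0],0,1],
])

```text
time_s: 17.25
ee_pos: [526.9, -63.0, 21.2]
ee_rot: [180.0, 0.0, 174.2]
force: [0.9, 0.6, -5.7]
gripper_width: 49.5
gripper_force: 40.0
```

Call:
move_arm([
  [[0,0,-0.2],0,1],
  [[0,0,0],0,1],
  [[0,0,0],0,1],
])

```text
time_s: 17.55
ee_pos: [527.4, -63.1, 19.6]
ee_rot: [180.0, 0.1, 174.2]
force: [0.7, 0.5, 0.7]
gripper_width: 50.2
gripper_force: 40.0
```

Landed. I'll open only partway, since the bay walls leave limited finger room.

Call:
move_arm([
  [[0,0,0],0,0.27],
  [[0,0,0],0,0.27],
  [[0,0,0],0,0.27],
  [[0,0,0],0,0.27],
])

```text
time_s: 17.95
ee_pos: [526.9, -63.0, 19.1]
ee_rot: [180.0, 0.0, 174.2]
force: [-0.0, -0.1, -0.2]
gripper_width: 66.2
gripper_force: 0.0
```

Call:
move_arm([
  [[0,0,1],0,0.27],
  [[0,0,2],0,0.27],
  [[0,0,4],0,0.27],
  [[0,0,5],0,0.27],
  [[0,0,5],0,0.27],
])

```text
time_s: 18.45
ee_pos: [526.2, -62.9, 191.3]
ee_rot: [180.0, -0.0, 174.2]
force: [0.8, 0.1, 0.2]
gripper_width: 66.6
gripper_force: 0.0
```

Call:
move_arm([
  [[-1,2,2],0,1],
  [[-2,4,0],0,1],
  [[-2,4,0],0,1],
  [[-1,3,0],0,1],
  [[0,0,0],0,1],
])

```text
time_s: 18.95
ee_pos: [465.2, 69.7, 210.0]
ee_rot: [179.9, 0.0, 174.4]
force: [-0.2, -0.8, 0.2]
gripper_width: 29.4
gripper_force: 0.0
```

```bash
cat > c.py <<'E'
from h import *
np.set_printoptions(precision=1,suppress=True,linewidth=200)
a=np.radians(-5.85); c=np.array([546.5,-124.2]); ex=np.array([np.cos(a),np.sin(a)]);ey=np.array([-ex[1],ex[0]])
def loc(q):
    q=np.asarray(q).reshape(-1,3); return np.c_[(q[:,:2]-c)@ex,(q[:,:2]-c)@ey,q[:,2]]
E
python3 - <<'E'
from c import *
s=env.state(); print(s['time_s'],s['ee_pos'],s['ee_rot'],s['force'],s['gripper_width'])
for n in('top','scene','wrist'):
    p=env.grab_frame(n); save(p,n+'3'); print(n); cartons(p)
    C=cloud(p).reshape(-1,3); l=loc(C); hs=cv2.cvtColor(p['frame'],cv2.COLOR_RGB2HSV).reshape(-1,3)
    m=(abs(l[:,0]+24)<55)&(l[:,1]>8)&(l[:,1]<110)&(l[:,2]>42)&(l[:,2]<54)&(hs[:,0]>90)&(hs[:,0]<130)&(hs[:,1]>80)
    if m.sum()>20: print('inbay',m.sum(),np.median(l[m,2]),np.percentile(l[m,2],[5,95]),cv2.minAreaRect(l[m][:,:2].astype(np.float32)))
    m=(l[:,2]>75)&(l[:,0]>0)&(l[:,0]<90)&(abs(l[:,1])<118)&(l[:,2]<215)
    q=l[m]; print('lid',m.sum(),np.polyfit(q[:,2],q[:,0],1), q[:,2].max(), q[q[:,2]>190].mean(0))
E
python3 - <<'E'
import cv2,numpy as np
a=cv2.imread('pics/top3.png')[130:250,120:430];b=cv2.imread('pics/scene3.png')[120:330,110:430]
a=cv2.resize(a,(640,248),interpolation=3);b=cv2.resize(b,(530,348),interpolation=3)
b=cv2.copyMakeBorder(b,0,0,0,110,0); cv2.imwrite('pics/both3.png',np.vstack([a,b]))
E
```

```text
18.95 [465.2  69.7 210. ] [179.9   0.  174.4] [-0.2 -0.8  0.2] 29.4211571642772
top
[194 211  19  27 489] h 41.7 ((469.61126708984375, 248.59500122070312), (73.5972671508789, 51.159881591796875), 0.11985956877470016)
inbay 371 47.82736595023289 [43.8 51.7] ((-24.65160369873047, 57.947364807128906), (73.24962615966797, 49.196903228759766), 0.1083361953496933)
lid 471 [-0.2 92.7] 206.96113791481707 [ 51.1  -0.4 195.4]
scene
[202 203  37  24 468] h 41.9 ((466.5171203613281, 131.7472381591797), (53.74616241455078, 75.4556655883789), 76.8084945678711)
inbay 444 47.84659268059244 [45.4 49.4] ((-24.480426788330078, 58.008575439453125), (50.68323516845703, 73.39407348632812), 89.78099060058594)
lid 4637 [-0.2 79.3] 203.43449117037414 [ 49.7 -10.4 194.5]
wrist
[ 382  136   43   61 2373] h 42.4 ((470.51690673828125, 249.56539916992188), (74.94058990478516, 51.61515808105469), 0.8009510636329651)
[ 287  143   50   61 2232] h 42.4 ((468.2642517089844, 131.05792236328125), (50.7447395324707, 74.93162536621094), 75.31656646728516)
inbay 1219 48.224351773462445 [45.6 49.4] ((-27.169719696044922, 59.055267333984375), (66.79679107666016, 49.85343933105469), 0.09311115741729736)
lid 1480 [-0.2 81.7] 136.7349466028141 [nan nan nan]<stdin>:9: RuntimeWarning: Mean of empty slice.
  ret = um.true_divide(
```

View pics/both3.png

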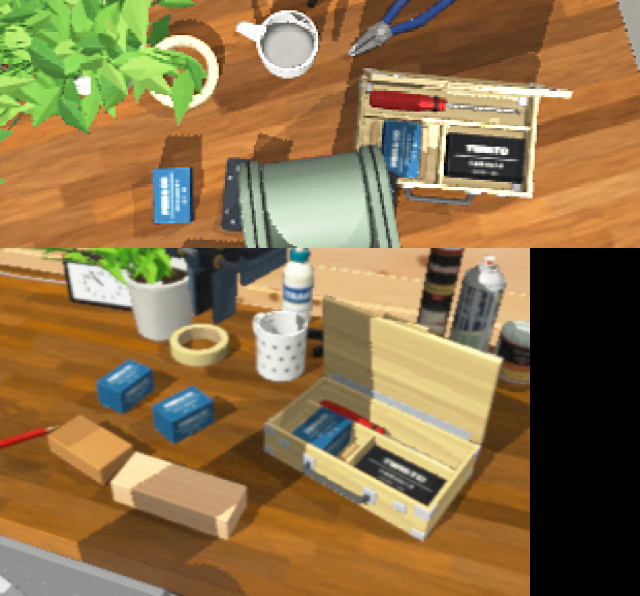

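The carton sits flat in the bay (top at 48 mm, centred, aligned), and the two light cartons stand where they were. The top view (carton at (403,150)) and the scene view agree. Before closing the lid from behind I check the space there.

Run:
```python
from c import *
for n in('top','scene'):
    p=env.grab_frame(n); l=loc(cloud(p))[p['z_map'].ravel()>0]
    m=(l[:,0]>85)&(l[:,0]<230)&(abs(l[:,1])<130)&(l[:,2]>20)&(l[:,2]<450); q=l[m]
    print(n,m.sum())
    for x in range(85,230,15):
        k=q[(q[:,0]>=x)&(q[:,0]<x+15)]
        if len(k): print(x,len(k),k.min(0),k.max(0))
def lw(x,y,z): w=c+x*ex+y*ey; return np.array([w[0],w[1],z])
t=lw(100,0,245); print('start',t)
prev=None
for th in [81.3,70,60,50,40,30,20,12,6,0]:
    r=np.radians(th); P=lw(72-120*np.cos(r)+8*np.sin(r)+16,0,52+120*np.sin(r)+8*np.cos(r))
    print(th,P,(P-prev) if prev is not None else ''); prev=P
```

```text
top 2
205 1 [215.8  39.8  20.4] [215.8  39.8  20.4]
220 1 [222.4  28.9  21.1] [222.4  28.9  21.1]
scene 0
start [ 646.  -134.4  245. ]
81.3 [ 623.9 -132.1  171.8] 
70 [ 600.7 -129.8  167.5] [-23.2   2.4  -4.3]
60 [ 581.2 -127.8  159.9] [-19.4   2.   -7.6]
50 [ 563.4 -125.9  149.1] [-17.8   1.8 -10.9]
40 [ 547.7 -124.3  135.3] [-15.7   1.6 -13.8]
30 [ 534.6 -123.   118.9] [-13.1   1.3 -16.3]
20 [ 524.6 -122.   100.6] [-10.1   1.  -18.4]
12 [ 518.9 -121.4   84.8] [ -5.7   0.6 -15.8]
6 [ 516.2 -121.1   72.5] [ -2.8   0.3 -12.3]
0 [ 514.7 -120.9   60. ] [ -1.5   0.2 -12.5]
```

Call:
move_arm([
  [[0,0,3.5],0,1],
  [[1,-1,2],0,1],
  [[3,-3.5,0],0,1],
  [[3,-3.5,0],0,1],
  [[0,0,0],0,1],
])

```text
time_s: 19.7
ee_pos: [539.9, -17.7, 263.3]
ee_rot: [-179.9, 0.1, 173.9]
force: [-0.0, -0.3, -0.7]
gripper_width: 0.3
gripper_force: 0.0
```

Call:
move_arm([
  [[2.8,-3.1,0],0,1],
  [[2.8,-3.1,0],0,1],
  [[2.8,-3.1,0],0,1],
  [[2.8,-3.1,0],0,1],
  [[0,0,0],0,1],
])

```text
time_s: 20.2
ee_pos: [650.7, -141.5, 261.7]
ee_rot: [-179.9, -0.1, 173.9]
force: [-0.0, 0.6, 0.2]
gripper_width: 0.4
gripper_force: 0.0
```

Call:
move_arm([
  [[0,0,0],0,1],
  [[0,0,0],0,1],
  [[0,0,0],0,1],
])

```text
time_s: 20.5
ee_pos: [648.0, -136.1, 264.5]
ee_rot: [180.0, 0.0, 174.2]
force: [0.0, 0.0, 0.6]
gripper_width: 0.5
gripper_force: 0.0
```

Clear behind the lid. I'll descend, then swing the lid along its arc.

Call:
move_arm([
  [[0,0,-3.5],0,1],
  [[0,0,-3.5],0,1],
  [[0,0,-2.3],0,1],
  [[0,0,0],0,1],
  [[-1,0.1,0],0,1],
])

```text
time_s: 21.0
ee_pos: [639.3, -135.5, 171.8]
ee_rot: [-180.0, 0.1, 174.2]
force: [0.4, 0.9, 0.2]
gripper_width: 0.8
gripper_force: 0.0
```

Call:
move_arm([
  [[-1,0.1,0],0,1],
  [[-0.8,0.1,0],0,1],
  [[-0.8,0.1,-0.2],0,1],
  [[-0.8,0.1,-0.2],0,1],
])

```text
time_s: 21.4
ee_pos: [605.1, -132.2, 168.5]
ee_rot: [-180.0, 0.2, 174.2]
force: [0.8, -1.1, 1.6]
gripper_width: 0.6
gripper_force: 1.2
```

Call:
move_arm([
  [[-1,0.1,-0.3],0,1],
  [[-1,0.1,-0.4],0,1],
  [[-1,0.1,-0.5],0,1],
  [[-0.9,0.1,-0.5],0,1],
  [[-0.9,0.1,-0.6],0,1],
])

```text
time_s: 21.9
ee_pos: [556.1, -126.9, 143.5]
ee_rot: [180.0, 0.0, 174.2]
force: [1.8, -0.8, 0.3]
gripper_width: 0.3
gripper_force: 0.8
```

Run:
```python
from c import *
p=env.grab_frame('scene'); l=loc(cloud(p)); s=env.state(); print(s['ee_pos'],loc([s['ee_pos']]),s['force'])
m=(l[:,2]>70)&(l[:,0]>-60)&(l[:,0]<80)&(l[:,1]>-115)&(l[:,1]<-40)&(l[:,2]<215); q=l[m]
print(m.sum(),np.polyfit(q[:,0],q[:,2],1),np.degrees(np.arctan(-np.polyfit(q[:,0],q[:,2],1)[0])), q.max(0),q.min(0))
cv2.imwrite('pics/s4.png',p['frame'][100:330,110:450,::-1])
```

```text
[ 553.6 -126.5  142.3] [[  7.3  -1.6 142.3]] [-1.5 -0.2 -0.6]
463 [ -1.1 127.6] 47.851584963275286 [ 52.8 -40.  161.8] [ -29.6 -114.9   71.1]
```

View pics/s4.png

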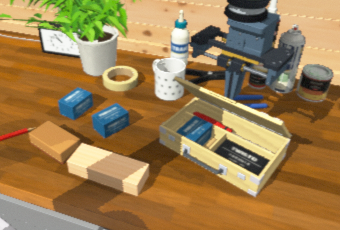

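The lid is following the fingers, at about 45° now (edge near (240,110)). I continue along the arc.

Call:
move_arm([
  [[-0.7,0.1,-0.7],0,1],
  [[-0.7,0.1,-0.8],0,1],
  [[-0.6,0.1,-0.8],0,1],
  [[-0.5,0,-0.9],0,1],
  [[-0.5,0,-0.9],0,1],
])

```text
time_s: 22.45
ee_pos: [526.0, -123.5, 102.0]
ee_rot: [179.9, -0.1, 174.2]
force: [1.2, 0.9, 1.5]
gripper_width: 0.8
gripper_force: 0.7
```

Call:
move_arm([
  [[-0.3,0,-0.8],0,1],
  [[-0.3,0,-0.8],0,1],
  [[-0.2,0,-0.8],0,1],
  [[-0.1,0,-0.7],0,1],
  [[0,0,0],0,1],
])

```text
time_s: 22.95
ee_pos: [517.0, -123.9, 70.8]
ee_rot: [180.0, -0.1, 174.2]
force: [0.4, 0.6, -0.2]
gripper_width: 0.6
gripper_force: 0.0
```

Call:
move_arm([
  [[0,0,-0.5],0,1],
  [[0,0,-0.3],0,1],
  [[0,0,-0.2],0,1],
])

```text
time_s: 23.25
ee_pos: [517.7, -124.1, 61.8]
ee_rot: [-180.0, -0.0, 174.2]
force: [-1.0, -0.4, 0.9]
gripper_width: 0.2
gripper_force: 0.6
```

Call:
move_arm([
  [[0,0,-0.1],0,1],
  [[0,0,-0.1],0,1],
  [[0,0,0],0,1],
])

```text
time_s: 23.55
ee_pos: [517.8, -124.0, 60.3]
ee_rot: [-180.0, 0.0, 174.2]
force: [-1.3, -0.3, 3.0]
gripper_width: 0.3
gripper_force: 1.4
```

Call:
move_arm([
  [[0,0,-0.1],0,1],
  [[0,0,0],0,1],
])

```text
time_s: 23.75
ee_pos: [517.8, -124.0, 60.2]
ee_rot: [-180.0, 0.0, 174.2]
force: [-2.7, -0.7, 10.2]
gripper_width: 0.4
gripper_force: 4.9
```

Call:
move_arm([
  [[0,0,-0.1],0,1],
  [[0,0,0],0,1],
  [[0,0,0],0,1],
])

```text
time_s: 24.05
ee_pos: [517.8, -124.0, 60.2]
ee_rot: [-180.0, 0.1, 174.2]
force: [-4.6, 0.8, 15.7]
gripper_width: 0.4
gripper_force: 8.1
```

Force rises with no further travel at z = 60, so the lid is on its rim. I'll retreat and verify.

Call:
move_arm([
  [[0,0,1],0,1],
  [[0,0,3],0,1],
  [[-1,1,4],0,1],
  [[-3,3,4],0,1],
  [[-3,3,2],0,1],
])

```text
time_s: 24.55
ee_pos: [453.4, -58.1, 195.0]
ee_rot: [180.0, 0.3, 174.1]
force: [-0.7, 0.6, 0.4]
gripper_width: 0.2
gripper_force: 0.0
```

Call:
move_arm([
  [[-3,3.5,0],0,1],
  [[-1,3.5,0],0,1],
  [[0,3,0],0,1],
  [[0,0,0],0,1],
  [[0,0,0],0,1],
])

```text
time_s: 25.05
ee_pos: [412.2, 42.1, 192.4]
ee_rot: [-180.0, 0.0, 174.3]
force: [0.7, -1.2, 0.1]
gripper_width: 0.4
gripper_force: 0.0
```

Run:
```python
from c import *
for n in('top','scene','wrist'):
    p=env.grab_frame(n); print(n); cartons(p); l=loc(cloud(p))
    m=(p['z_map'].ravel()>0)&(abs(l[:,0]+0)<66)&(abs(l[:,1])<114)&(l[:,2]>45)&(l[:,2]<75); q=l[m]
    print('lid',m.sum(),np.median(q[:,2]),'slope deg',np.degrees(np.polyfit(q[:,0],q[:,2],1)[0]),'front z',np.median(q[q[:,0]<-50,2]))
    if n=='scene': cv2.imwrite('pics/s5.png',p['frame'][100:330,110:450,::-1])
```

```text
top
[194 211  19  27 488] h 41.8 ((469.6247253417969, 248.72903442382812), (74.65835571289062, 50.72370147705078), 1.6028802394866943)
lid 3890 59.64857339515538 slope deg 0.030044425039723616 front z 59.8475119491917
scene
[202 203  37  24 469] h 41.8 ((466.14312744140625, 131.29290771484375), (52.01103210449219, 75.77400207519531), 75.7577896118164)
lid 4251 59.801431860403 slope deg -0.0811455968762611 front z 59.946635740280215
wrist
[ 405  179   46   59 2341] h 42.3 ((470.5078125, 249.80934143066406), (75.18999481201172, 51.56214904785156), 1.2389580011367798)
[ 310  185   52   60 2193] h 42.4 ((468.25738525390625, 130.9288330078125), (50.574317932128906, 75.6168212890625), 75.52620697021484)
lid 4346 60.08815457013617 slope deg -0.07686060608475892 front z 60.10659887722235
```

View pics/s5.png

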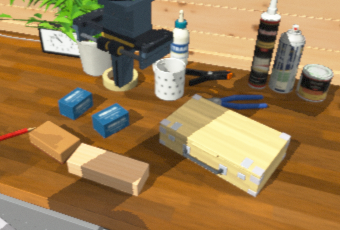

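The lid is shut flat (case at (225,145), slope 0°, top at 60 mm). Both light cartons are at their places, and the mug and tape are undisturbed.

```bash
python3 -c "
from workcell import env
print(env.job_done())"
```

```text
the job is handed in; nothing more can be done
None
```

The full carton (the one farthest to the robot's left, about 6.2 N against about 1.4 and 1.9 N) is flat in the bay with the lid shut, both lighter cartons are back in place, and the job is handed in at about 25 s.

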